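# Park the mould tray under the melting-tank riser

### The job

Slide the mould tray, with its mould, nose first into the low bay under the steel riser until it comes fully home against the end stop inside, then let go of it. You cannot see how far in the stop has been set, so feel for it and push gently. Keep the tray and mould flat and clear of the underside of the riser's deck, and leave the other things on the counter alone.

Things in the scene. Friction and masses are not known exactly. Their poses are not given: they have to be found in the camera images.
- riser: Low stainless riser fixed to the counter, 200 mm deep (x) by 148 wide (y), closed but for its front (-x) end. Origin: centre of its footprint on the counter; +x is the way the tray slides in, z up. Bay inside 136 mm wide, floor = counter, mouth at x = -100 mm. Flared lips 38 mm high reach 32 mm out from the mouth, opening from 136 to 163 mm. The tray must press on the riser with less than 20 N.
- deck: The riser's deck, the overhang: flat steel sheet 204 x 152 x 5 mm, axes as the riser's; origin at the centre of its underside, 40 mm above the counter. Nothing may touch it. On it stands a fixed white melting tank, from riser x = -25 to +100 mm, 132 mm wide, its top 146 mm above the counter.
- riser_mouth (a point): Middle of the bay's mouth, 6 mm above the counter; axes as the riser's. Inside, 95 to 145 mm from the mouth (hand-set, differs, unseen), is the end stop's rubber buffer, about 4 N/mm. A sprung feeler pin stands 8 mm out of it: 0.3 N, rising to 1.5 N when flush. The tray's friction on the counter (4 to 7 N) holds it there against the pin once released.
- tray: Loose aluminium tray on the counter, 0.5 to 0.75 kg: pan 160 mm (x) by 130 (y), rim 12 mm high, floor 4 mm. Origin: centre of the pan's underside; +x to the nose that goes in first, z up. A tongue 4 mm thick, 60 wide, reaches 62 mm out behind the pan (-x) and bears an upright grip plate 40 mm long (x), 14 thick (y), top 50 mm up, its middle 115 mm behind the origin; it stays outside the riser.
- tray_nose (a point): Middle of the tray's nose edge, 80 mm ahead of the tray's origin and 6 mm above its underside; axes as the tray's.
- tray_grip (a point): Middle of the upright grip plate's flat sides, 115 mm behind the tray's origin, 32 mm above the counter: grip the plate here from above across its 14 mm (tray's y).
- mould: Loose grey praline mould, 140 x 110 mm, 24 mm high with its dark pralines, about 0.2 kg, lying in the tray; its top is 28 mm above the counter, 12 mm below the deck. Origin at the centre of its underside, axes as the tray's.
- bottle: Loose white squeeze bottle, 60 mm across, 160 mm tall; origin under its centre. A bystander.
- jar: Loose glass jar with a steel cap, 76 mm across, 90 mm tall; origin under its centre. A bystander.
- bowl: Loose steel bowl, 90 mm across, 45 mm tall; origin under its centre. A bystander.
There are look-alikes about, which are no part of the job. Several things have the shape of the mould; the one meant has the colours described above.

How it is judged:
By the outcome, as a careful person would: the job done as asked, in the order asked, and still so for the second after the job is handed in, with the robot touching nothing.
It also fails if it takes over 56 s, if anything falls off the work surface, if the arm or the gripper's body presses on something with over 40 N, if the wrist force passes 120 N, or if a joint passes its speed limit or range.

### The arm

A 7-joint arm with a two-finger parallel gripper is mounted at the origin on the work surface. World frame = base frame: x ahead of the robot, y to its left, z up, the work surface at z = 0. Lengths are in mm, angles in rad, forces in N, time in s.
With the tool pointing down it reaches from about 400 to 875 mm from the base axis. Payload 4.4 kg.
Tool frame: the origin (TCP) lies at the very end of the fingers, on their centre line; the grasp point (between the pads) lies 19 mm behind it; y points along the fingers, z is the direction in which the jaws open and shut, and the axes are right-handed (so a half turn about y gives the same grasp; the last joint's range is limited). The gripper opens to 85 mm and grips with 20 to 120 N. Pads are 22 mm wide; open, the fingers measure 114 mm over their backs; the gripper's body (76 mm by 85 mm) begins 54 mm behind the grasp point. The pads swing forward as they close: fully open they stand 13 mm farther back than shut.
Start: joints at [-1.388, 0.628, 0.038, 1.517, -0.027, 0.996, -0.02], TCP at [160.031, 630.006, 231.313] pointing down, gripper open.
Joint ranges: [-3.06, 3.06], [-0.37, 2.12], [-1.25, 1.32], [0.18, 2.47], [-1.1, 4.24], [0.23, 1.98], [-2.94, 2.94]. Speed limits (rad/s): [2.57, 2.57, 3.14, 3.14, 3.14, 3.14, 3.14].

### API

Orientations are given as [roll, pitch, yaw] about the fixed x, y, z axes, in that order (R = Rz(yaw) Ry(pitch) Rx(roll)).
In Python, from cell import * gives the robot as it stands.
- The arm moves only by the tool apply_moves, never from a script. Its argument "targets" is a list of rows, each a list of 6 numbers: the shift along the tool's x, y, z in units of 40 mm (1.0 is 40 mm), then the turn, a rotation vector about the tool's x, y, z in units of 8 degrees (1.0 is 8 degrees). A call has 1 to 12 rows; each row shifts and turns the commanded pose from where the row before left it, along the tool's axes as they then stand; what a row does not reach is not made up. A row lasts 1/8 s, in which the tool goes at most 62.5 mm and 10.7 degrees, less where a joint would pass 70% of its speed; a pose out of reach is approached as far as the arm can. A call is refused whole if a number of a shift passes 1 or a number of a turn 1, either way. A call with a gripper value outside its range is refused whole. "jaw" is the gripper command: -1 is shut, 1 is fully open, values between are in proportion, set as the call begins (left out, the last holds). The fingers move at their own pace and stop on an object; the grip force is fixed at half the most. Time passes only in rows, so rows that do not move let the fingers close. It gives the time, the measured TCP pose, the force and the opening at its end, in the units of the state.
- read_state(): the state, without advancing time (a new reading comes with each control period).
- get_image(name): name is "scene" or "top" or "wrist"; returns the picture (420x560x3 uint8, red, green, blue); there is no depth.
- calibration(name): a dict with "fx", "fy", "cx", "cy" (pixels), "world_from_camera" (4x4, takes a point from camera to world coordinates). Camera axes: x right, y down, z forward; pixel columns grow to the right and rows downward; lengths in mm; the calibration is good to about 2 mm. The wrist camera is an equidistant fisheye: a pixel r from the principal point sees the ray r / f radians off the axis. A picture is of the moment at which its call begins: read the wrist's pose just before it. calibration takes no time and is no camera call; for the wrist camera it gives the pose at the moment of the call.
- finish_job(): hands the job in, once; it reports no verdict.
The state is a dict: "clock": time; "qpos": joint angles; "qd": joint speeds; "tau": joint torques, N m; "eef_pos": TCP position; "tool_rot": TCP orientation; "force": force on the tool from outside, world axes, zero at the start; "torque": the same for the moment, N m; "width": finger opening in mm.
Only numpy, scipy, OpenCV 4.12 (cv2) and the standard library are available. Lean on these libraries where they do the work, as an engineer would, in place of code of your own. Each camera call takes 0.05 s, during which the arm holds its last target. There are 200 camera calls.

## Working session

There is one attempt and no reset: what is moved stays moved. The work goes in short steps, Python scripts to look and compute and a tool call to move; the robot and the scene stay as the last step left them, time stands still between calls to the robot, and variables do not carry over. Pictures are saved under pics/ and viewed, about 8 in all and at most 12, crops included, and the job is handed in when it is done.

Besides the shell and the picture viewer there is one more tool, called after ">>>" as a command line: name --pt "numbers of a row" for each row, then --argument value for the rest. apply_moves: Moves the arm, as the interface text tells. Its arguments: {"type":"object","properties":{"targets":{"type":"array"},"jaw":{"type":"number"}},"required":["targets"]}

```bash
mkdir -p pics
python3 - <<'E'
from cell import *
import cv2,json
s=read_state();print(s)
for n in("scene","top"):
    c=calibration(n);print(n,c)
    cv2.imwrite(f"pics/{n}0.png",get_image(n)[:,:,::-1])
E
```

```text
{'clock': 0.0, 'qpos': array([-1.38780746,  0.62934371,  0.03845589,  1.51838218, -0.02700514,
        0.99628991, -0.01999067]), 'qd': array([ 0.00027012, -0.00222404,  0.00025612, -0.00204889, -0.00071055,
        0.00059248, -0.0012046 ]), 'tau': array([-3.28224305e-04, -5.63422430e+01,  1.22615933e+00, -1.93436390e+01,
        1.10217198e-02,  1.08467790e-02, -3.36846838e-06]), 'eef_pos': array([159.87331334, 629.38225085, 230.38637671]), 'tool_rot': array([-1.57270084e+00, -2.91732476e-05, -2.48793903e-01]), 'force': array([-0.01220842,  0.30105789,  0.472064  ]), 'torque': array([-0.03219827,  0.02706195,  0.02445225]), 'width': 85.1373427086618}
scene {'fx': 417.00135308929487, 'fy': 417.00135308929487, 'cx': 279.82356733858376, 'cy': 212.11695199714023, 'world_from_camera': array([[ 6.04584491e-01,  6.85210585e-01, -4.06157662e-01,
         9.61107422e+02],
       [ 7.96524253e-01, -5.23380528e-01,  3.02691156e-01,
        -3.96975855e+02],
       [-5.16782765e-03, -5.06516808e-01, -8.62214600e-01,
         9.57385631e+02],
       [ 0.00000000e+00,  0.00000000e+00,  0.00000000e+00,
         1.00000000e+00]])}
top {'fx': 476.6315934794349, 'fy': 476.6315934794349, 'cx': 279.3694287659164, 'cy': 211.74454483182706, 'world_from_camera': array([[-1.51242122e-02, -9.90169569e-01,  1.39052090e-01,
         3.84378762e+02],
       [-9.99885062e-01,  1.51245576e-02, -1.05426096e-03,
        -9.80358652e+01],
       [-1.05920421e-03, -1.39052052e-01, -9.90284507e-01,
         1.24085590e+03],
       [ 0.00000000e+00,  0.00000000e+00,  0.00000000e+00,
         1.00000000e+00]])}
```

View pics/top0.png

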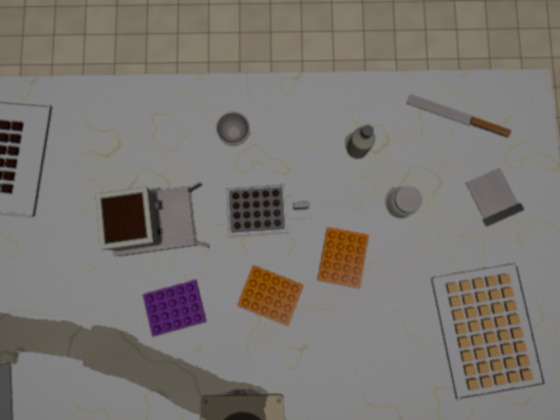

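View pics/scene0.png

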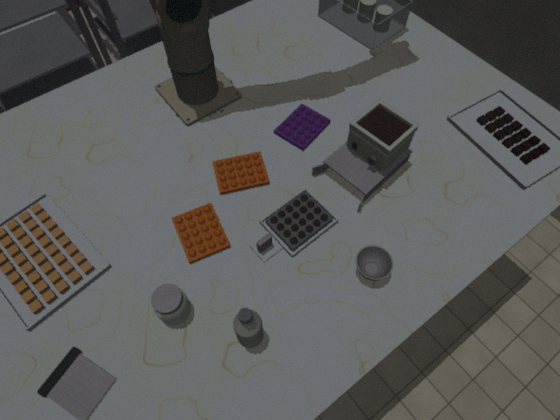

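The tray is at top-view pixel (257,210) with its grip plate at (301,205). The riser, with the tank on it, is at about (150,222), and its mouth faces the tray on the right. I'll take an enlarged crop to measure.

Run:
```python
import cv2
im=cv2.imread("pics/top0.png")
c=im[170:270,90:325]; c=cv2.convertScaleAbs(cv2.resize(c,None,fx=3.4,fy=3.4,interpolation=cv2.INTER_CUBIC),alpha=1.6)
cv2.imwrite("pics/c1.png",c)
im=cv2.imread("pics/scene0.png")
c=im[95:265,240:420]; c=cv2.convertScaleAbs(cv2.resize(c,None,fx=3.5,fy=3.5,interpolation=cv2.INTER_CUBIC),alpha=1.6)
cv2.imwrite("pics/c2.png",c)
```

```text
(no output)
```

View pics/c1.png

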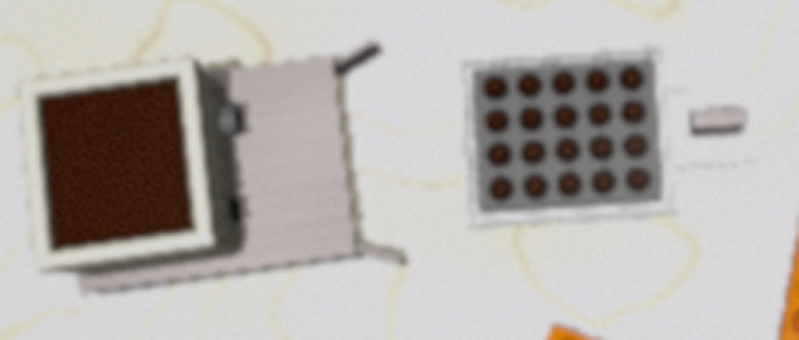

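View pics/c2.png

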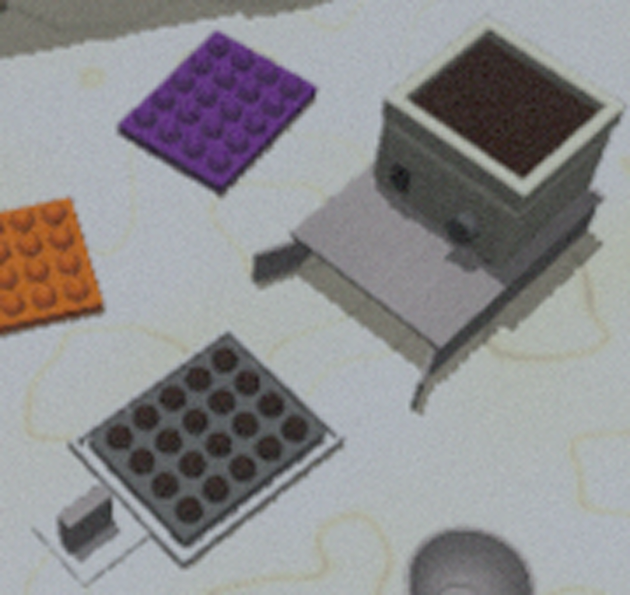

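```bash
cat > h.py <<'E'
from cell import *
import numpy as np
from scipy.optimize import least_squares
def proj(n,P):
    c=calibration(n);T=np.linalg.inv(c["world_from_camera"])
    q=np.asarray(P)@T[:3,:3].T+T[:3,3]
    return np.c_[c["fx"]*q[:,0]/q[:,2]+c["cx"],c["fy"]*q[:,1]/q[:,2]+c["cy"]]
def world(p,L):
    c,s=np.cos(p[2]),np.sin(p[2]);L=np.asarray(L,float)
    return np.c_[p[0]+c*L[:,0]-s*L[:,1],p[1]+s*L[:,0]+c*L[:,1],L[:,2]]
def fit(obs,p0):
    f=lambda p:np.concatenate([(proj(n,world(p,L))-uv).ravel() for n,L,uv in obs])
    r=least_squares(f,p0,loss="soft_l1",x_scale=[100,100,1]);return r.x,r.fun.reshape(-1,2)
E
python3 - <<'E'
from h import *
t=lambda a:(np.array(a)+.5)/3.4-.5+[90,170]
s=lambda a:(np.array(a)+.5)/3.5-.5+[240,95]
np.set_printoptions(precision=1,suppress=True)
R=[("top",[(-102,-76,45),(-102,76,45),(102,76,45),(-25,-66,146),(100,-66,146),(100,66,146),(-25,66,146)],t([(335,58),(357,252),(83,292),(190,62),(22,82),(40,270),(213,250)])),
("scene",[(-102,76,45),(-102,-76,45),(100,66,146),(-25,66,146),(-25,-66,146),(100,-66,146),(102,-76,45)],s([(293,235),(437,347),(487,22),(385,100),(525,193),(620,110),(603,197)]))]
T=[("top",[(80,-65,12),(-80,-65,12),(-80,65,12),(80,65,12),(-115,0,50)],t([(465,62),(660,50),(673,213),(473,227),(718,114)])),
("scene",[(80,65,12),(80,-65,12),(-80,-65,12),(-80,65,12),(-115,0,50)],s([(228,333),(342,440),(183,563),(70,443),(88,503)]))]
for nm,O,p0 in(("riser",R,[550,200,1.6]),("tray",T,[550,-50,1.6])):
    for sub in(O,O[:1],O[1:]):
        p,r=fit(sub,p0);print(nm,p[:2],"yaw %.4f"%p[2]); 
        if sub is O:print(r.T)
E
```

```text
riser [534.7 223.9] yaw 1.6947
[[ 0.2  0.5  0.1  2.4 -1.6 -1.9  1.4 -1.3  0.5  0.2 -1.3 -0.6  2.6  0.5]
 [-0.9  1.   0.5 -1.8 -0.3  0.5 -1.2 -0.9  0.4 -3.2 -0.9  1.3 -1.9 -0.1]]
riser [533.8 224.3] yaw 1.6899
riser [536.1 222.6] yaw 1.6986
tray [564.2 -40.1] yaw 1.6271
[[-1.8  1.6  1.5 -1.4  0.4 -0.   0.9  0.2 -0.6 -0.8]
 [-0.8 -1.6 -0.3 -0.1  0.8 -2.4 -1.4  0.  -0.5  0.6]]
tray [563.1 -39.5] yaw 1.6339
tray [565.8 -40.9] yaw 1.6179
```

```bash
cat >> h.py <<'E'
from scipy.spatial.transform import Rotation as Ro
def rows(target,yaw,n,roll=-np.pi/2,start=None):
    "n equal rows from commanded/measured pose to target pose"
    s=read_state();p0,r0=start or (s["eef_pos"],s["tool_rot"])
    A=Ro.from_euler("xyz",r0);B=Ro.from_euler("xyz",[roll,0,yaw])
    w=(A.inv()*B).as_rotvec();out=[]
    for k in range(n):
        Rk=A*Ro.from_rotvec(w*k/n)
        out.append(np.r_[Rk.inv().apply((np.array(target)-p0)/n)/40,np.degrees(w/n)/8])
    return np.round(out,3)
E
python3 - <<'E'
from h import *
r=rows([470,330,260],-0.9,9);print(r)
r=rows([555,50,260],-1.515,8,start=([470,330,260],[-np.pi/2,0,-.9]));print(r)
E
```

```text
[[ 1.040e+00 -8.100e-02 -5.940e-01  1.000e-03  5.180e-01  0.000e+00]
 [ 1.080e+00 -8.100e-02 -5.180e-01  1.000e-03  5.180e-01  0.000e+00]
 [ 1.115e+00 -8.100e-02 -4.380e-01  1.000e-03  5.180e-01  0.000e+00]
 [ 1.143e+00 -8.100e-02 -3.560e-01  1.000e-03  5.180e-01  0.000e+00]
 [ 1.166e+00 -8.200e-02 -2.730e-01  1.000e-03  5.180e-01  0.000e+00]
 [ 1.183e+00 -8.200e-02 -1.880e-01  1.000e-03  5.180e-01  0.000e+00]
 [ 1.193e+00 -8.200e-02 -1.020e-01  1.000e-03  5.180e-01  0.000e+00]
 [ 1.197e+00 -8.200e-02 -1.500e-02  1.000e-03  5.180e-01  0.000e+00]
 [ 1.195e+00 -8.200e-02  7.100e-02  1.000e-03  5.180e-01  0.000e+00]]
[[ 0.851 -0.    -0.336 -0.     0.551 -0.   ]
 [ 0.874 -0.    -0.27  -0.     0.551 -0.   ]
 [ 0.892 -0.    -0.202 -0.     0.551 -0.   ]
 [ 0.905 -0.    -0.133 -0.     0.551 -0.   ]
 [ 0.912 -0.    -0.063 -0.     0.551 -0.   ]
 [ 0.914 -0.     0.008 -0.     0.551 -0.   ]
 [ 0.911 -0.     0.078 -0.     0.551 -0.   ]
 [ 0.902 -0.     0.148 -0.     0.551 -0.   ]]
```

>>> apply_moves --pt "0.76 -0.06 -0.46 0 0.39 0" --pt "0.79 -0.06 -0.41 0 0.39 0" --pt "0.81 -0.06 -0.37 0 0.39 0" --pt "0.83 -0.06 -0.32 0 0.39 0" --pt "0.85 -0.06 -0.27 0 0.39 0" --pt "0.87 -0.06 -0.23 0 0.39 0" --pt "0.88 -0.06 -0.18 0 0.39 0" --pt "0.89 -0.06 -0.13 0 0.39 0" --pt "0.89 -0.06 -0.08 0 0.39 0" --pt "0.9 -0.06 -0.03 0 0.39 0" --pt "0.9 -0.06 0.02 0 0.39 0" --pt "0.9 -0.06 0.06 0 0.39 0"

```text
clock: 1.6
eef_pos: [466.4, 327.2, 259.8]
tool_rot: [-1.572, 0.0, -0.904]
force: [0.0, -0.3, 0.7]
width: 85.4
```

>>> apply_moves --pt "0.85 0 -0.34 0 0.55 0" --pt "0.87 0 -0.27 0 0.55 0" --pt "0.89 0 -0.2 0 0.55 0" --pt "0.9 0 -0.13 0 0.55 0" --pt "0.91 0 -0.06 0 0.55 0" --pt "0.91 0 0.01 0 0.55 0" --pt "0.91 0 0.08 0 0.55 0" --pt "0.9 0 0.15 0 0.55 0" --pt "0 0 0 0 0 0" --pt "0 0 0 0 0 0"

```text
clock: 2.85
eef_pos: [550.0, 49.5, 259.7]
tool_rot: [-1.572, 0.001, -1.516]
force: [-0.1, 0.6, 0.0]
width: 85.6
```

Run:
```python
from h import *
import cv2
s=read_state();print(s["clock"],s["eef_pos"],s["tool_rot"],s["qpos"])
c=calibration("wrist");print(c)
cv2.imwrite("pics/w1.png",get_image("wrist")[:,:,::-1])
np.save("w1.npy",c,allow_pickle=True)
im=cv2.imread("pics/w1.png")
cv2.imwrite("pics/w1b.png",cv2.convertScaleAbs(cv2.resize(im,(800,600),interpolation=cv2.INTER_CUBIC),alpha=1.6))
```

```text
2.85 [549.99191563  49.52796225 259.71370677] [-1.57184433e+00  7.67798134e-04 -1.51581528e+00] [-0.42504828  0.48467411  0.42774418  1.76572761 -0.24185881  0.94422826
  0.15721815]
{'fx': 325.19226210127806, 'fy': 325.19226210127806, 'cx': 280.9977597882304, 'cy': 209.06517830825698, 'world_from_camera': array([[ 9.98512606e-01,  5.29869534e-02,  1.28436044e-02,
         5.45640379e+02],
       [ 5.44959857e-02, -9.62778765e-01, -2.64739944e-01,
         1.16321525e+02],
       [-1.66221349e-03,  2.65046096e-01, -9.64234310e-01,
         4.02259469e+02],
       [ 0.00000000e+00,  0.00000000e+00,  0.00000000e+00,
         1.00000000e+00]])}
```

View pics/w1b.png

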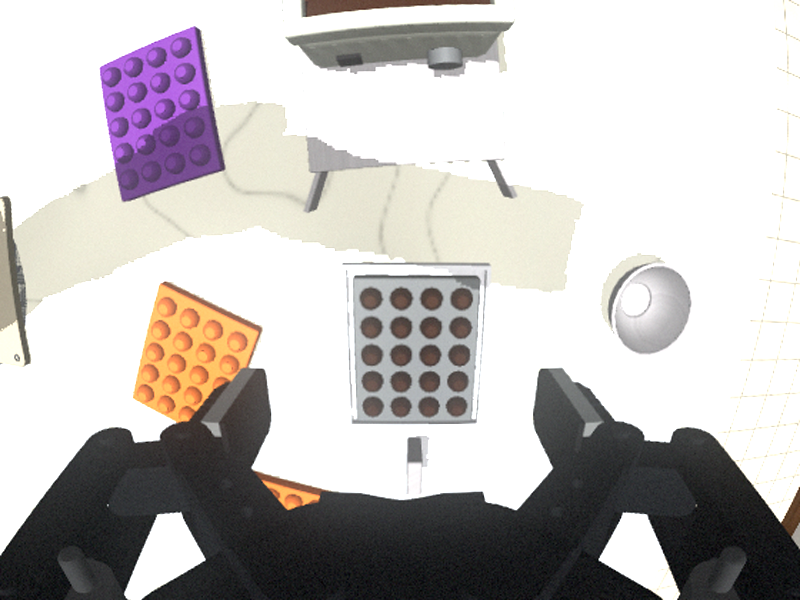

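Wrist view: the deck's front edge runs from about (310,172) to (508,158), with both lips visible. The tray rim front runs (345,264)-(489,264) and the grip plate is at about (414,455). I'll look at an unsaturated crop to measure more finely.

Run:
```python
import cv2
im=cv2.imread("pics/w1.png")
c=im[90:350,195:375]; c=cv2.resize(c,None,fx=2.3*1.3,fy=2.3,interpolation=cv2.INTER_CUBIC) if 0 else cv2.resize(im[95:350,190:380],None,fx=2.35,fy=2.35,interpolation=cv2.INTER_CUBIC)
print(c.shape,c.max())
cv2.imwrite("pics/c3.png",c)
```

```text
(599, 446, 3) 231
```

View pics/c3.png

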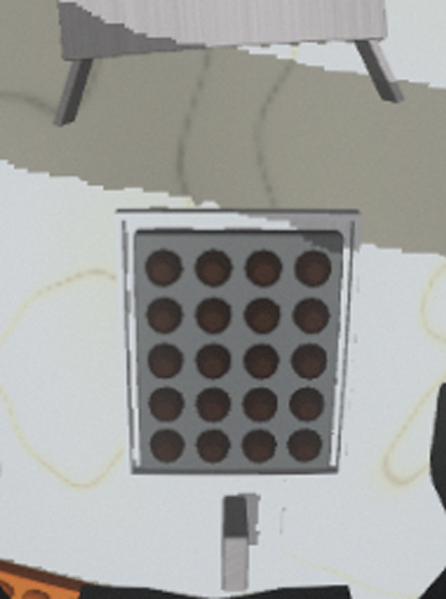

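```bash
cat >> h.py <<'E'
W=np.load("w1.npy",allow_pickle=True).item()
_p=proj
def fish(c,P):
    T=np.linalg.inv(c["world_from_camera"]);q=np.asarray(P)@T[:3,:3].T+T[:3,3]
    h=np.hypot(q[:,0],q[:,1]);th=np.arctan2(h,q[:,2]);return np.c_[c["fx"]*th*q[:,0]/h+c["cx"],c["fy"]*th*q[:,1]/h+c["cy"]]
proj=lambda n,P: fish(W,P) if n=="w1" else _p(n,P)
E
python3 - <<'E'
from h import *
np.set_printoptions(precision=1,suppress=True)
w=lambda a:(np.array(a)+.5)/2.35-.5+[190,95]
R=[("w1",[(-102,76,45),(-102,-76,45),(-132,82,38),(-132,-82,38)],w([(62,58),(386,39),(62,124),(397,101)]))]
T=[("w1",[(80,65,12),(80,-65,12),(-80,65,12),(-80,-65,12),(-95,0,50),(-135,0,50)],w([(117,213),(360,213),(131,473),(339,473),(235,537),(235,590)]))]
for nm,O,p0 in(("riser",R,[534,224,1.69]),("tray",T,[564,-40,1.62])):
    p,r=fit(O,p0);print(nm,p[:2],"yaw %.4f"%p[2]);print(r.T)
    if nm=="riser":print("mouth",world(p,[(-100,0,0)]));pr=p
    else:
        print("grip",world(p,[(-115,0,0)]))
        c,s=np.cos(pr[2]),np.sin(pr[2]);d=p[:2]-pr[:2];print("tray in riser",c*d[0]+s*d[1],-s*d[0]+c*d[1],p[2]-pr[2])
E
```

```text
riser [536.8 226. ] yaw 1.6930
[[ 0.2  0.2 -1.4  0.5]
 [ 0.8 -0.  -0.5 -0.1]]
mouth [[549.  126.8   0. ]]
tray [565.7 -38.6] yaw 1.6211
[[-1.1  0.9 -2.6  2.1  0.4 -0.2]
 [-1.3 -0.6  2.   1.9 -0.2  0.4]]
grip [[ 571.5 -153.4    0. ]]
tray in riser -266.16838503008154 3.569543633381784 -0.07193100810670328
```

>>> apply_moves --pt "0.85 0.5 0.04 0 0 0" --pt "0.85 0.6 0.04 0 0 0" --pt "0.85 0.7 0.04 0 0 0" --pt "0.85 0.7 0.04 0 0 0" --pt "0.85 0.7 0.04 0 0 0" --pt "0.85 0.7 0.04 0 0 0" --pt "0 0 0 0 0 0" --pt "0 0 0 0 0 0"

```text
clock: 3.9
eef_pos: [571.4, -152.5, 104.1]
tool_rot: [-1.571, 0.001, -1.515]
force: [0.2, 0.4, 0.7]
width: 85.5
```

Run:
```python
from h import *
import cv2
s=read_state();print(s["clock"],s["eef_pos"],s["tool_rot"],s["qpos"],s["force"])
c=calibration("wrist");np.save("w2.npy",c,allow_pickle=True)
im=get_image("wrist")[:,:,::-1]
# overlay predicted plate outline for the estimated tray pose
P=world([565,-39.3,1.624],[(-95,7,50),(-95,-7,50),(-135,-7,50),(-135,7,50),(-80,65,12),(-80,-65,12),(80,-65,12),(80,65,12)])
q=fish(c,P);print(q.round())
cv2.imwrite("pics/w2.png",im)
b=np.array(cv2.resize(im,None,fx=1.42,fy=1.42,interpolation=cv2.INTER_CUBIC))
for i in range(0,8,4):cv2.polylines(b,[np.int32((q[i:i+4]+.5)*1.42)],True,(0,0,255),1)
cv2.imwrite("pics/w2b.png",b)
```

```text
3.9 [ 571.38485565 -152.52506093  104.1090385 ] [-1.57081772e+00  1.44763072e-03 -1.51470411e+00] [ 0.01885446  0.731613    0.31439935  1.80240977 -0.34501019  0.66216891
  0.58864007] [0.23073355 0.42558689 0.71871444]
[[271. 201.]
 [293. 201.]
 [292. 259.]
 [271. 259.]
 [195. 169.]
 [369. 169.]
 [368. -33.]
 [197. -34.]]
```

View pics/w2b.png

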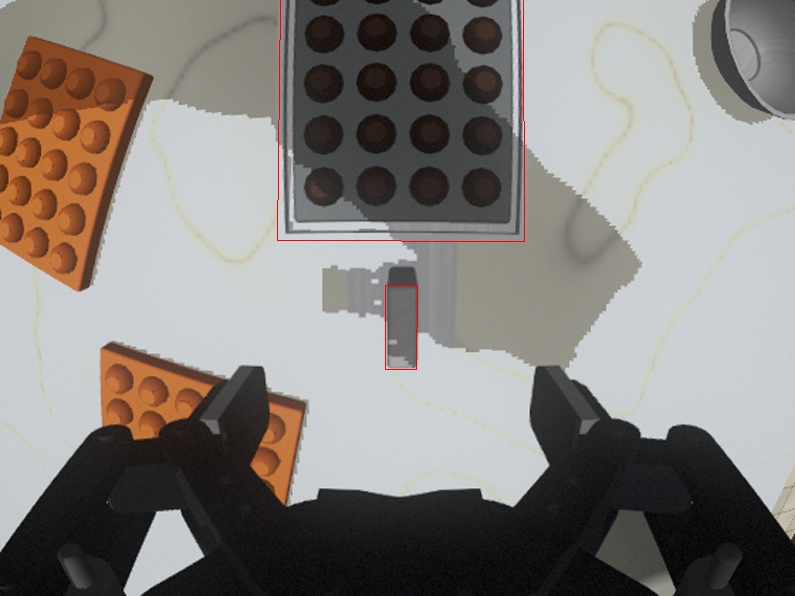

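The predicted outlines fall exactly on the grip plate (402,327) and the tray rim, so I'm descending and gripping.

>>> apply_moves --pt "0.02 0.5 0 0 0 0" --pt "0.02 0.6 0 0 0 0" --pt "0 0.6 0 0 0 0" --pt "0 0.4 0 0 0 0" --pt "0 0.13 0 0 0 0" --pt "0 0 0 0 0 0"

```text
clock: 4.7
eef_pos: [571.5, -155.7, 15.2]
tool_rot: [-1.57, 0.0, -1.516]
force: [0.5, -1.3, 0.6]
width: 85.2
```

>>> apply_moves --pt "0 0 0 0 0 0" --pt "0 0 0 0 0 0" --pt "0 0 0 0 0 0" --pt "0 0 0 0 0 0" --pt "0 0 0 0 0 0" --pt "0 0 0 0 0 0" --pt "0 0 0 0 0 0" --pt "0 0 0 0 0 0" --jaw -1

```text
clock: 5.7
eef_pos: [571.8, -156.1, 15.3]
tool_rot: [-1.569, -0.0, -1.517]
force: [2.4, 0.0, 5.2]
width: 13.5
```

Run:
```python
from h import *
for i in range(3):
    s=read_state();print(s["clock"],s["eef_pos"],s["tool_rot"],s["force"],s["torque"],s["width"])
```

```text
5.7 [ 571.82640315 -156.11415108   15.29686133] [-1.56941828e+00 -3.11313949e-04 -1.51687965e+00] [2.44847974 0.01060639 5.19232674] [ 0.08915509 -0.28446784 -0.39374348] 13.470222254482236
5.7 [ 571.82640315 -156.11415108   15.29686133] [-1.56941828e+00 -3.11313949e-04 -1.51687965e+00] [2.44847974 0.01060639 5.19232674] [ 0.08915509 -0.28446784 -0.39374348] 13.470222254482236
5.7 [ 571.82640315 -156.11415108   15.29686133] [-1.56941828e+00 -3.11313949e-04 -1.51687965e+00] [2.44847974 0.01060639 5.19232674] [ 0.08915509 -0.28446784 -0.39374348] 13.470222254482236
```

>>> apply_moves --pt "-0.12 0 0.043 0 -0.083 0" --pt "-0.12 0 0.043 0 -0.083 0" --pt "-0.12 0 0.043 0 -0.083 0" --pt "-0.12 0 0.043 0 -0.083 0" --pt "-0.12 0 0.043 0 -0.083 0" --pt "-0.12 0 0.043 0 -0.083 0" --pt "0 0 0 0 0 0" --pt "0 0 0 0 0 0"

```text
clock: 6.7
eef_pos: [579.0, -129.6, 15.3]
tool_rot: [-1.571, -0.004, -1.447]
force: [1.5, -5.5, 5.0]
width: 13.3
```

Run:
```python
from h import *
import cv2
s=read_state();print(s["clock"],s["eef_pos"],s["tool_rot"],s["force"],s["torque"],s["width"])
c=calibration("wrist");np.save("w3.npy",c,allow_pickle=True)
im=get_image("wrist")[:,:,::-1];cv2.imwrite("pics/w3.png",im)
pr=[535.9,225.2,1.694];ps=s["eef_pos"]
y=s["tool_rot"][2]+np.pi;pt=[ps[0]+117*np.cos(y),ps[1]+117*np.sin(y),y]
R=fish(c,world(pr,[(-102,76,45),(-102,-76,45),(-132,-81.5,38),(-100,-68,38),(-100,68,38),(-132,81.5,38)]))
T=fish(c,world(pt,[(80,65,12),(80,-65,12),(-80,-65,12),(-80,65,12)]))
f=2;x0,y0=140,0
b=np.array(cv2.resize(im[0:230,x0:x0+290],None,fx=f,fy=f,interpolation=cv2.INTER_CUBIC))
g=lambda q:np.int32((q-[x0,y0]+.5)*f)
for q,cl in((R[:2],0),(R[2:4],0),(R[4:],0),(T,1)):cv2.polylines(b,[g(q)],bool(cl),(0,0,255),1)
b=cv2.convertScaleAbs(b,alpha=1.2)
cv2.imwrite("pics/w3b.png",b);print(g(R),g(T))
```

```text
6.7 [ 578.97629537 -129.63671973   15.31063337] [-1.57053708 -0.0042297  -1.44708108] [ 1.45966533 -5.46267871  5.02305817] [-0.94670435 -0.09058362  0.12639288] 13.316036232814936
[[  -1 -389]
 [ 580 -386]
 [ 611 -307]
 [ 543 -382]
 [  35 -385]
 [ -33 -311]] [[  38 -205]
 [ 533 -204]
 [ 554  379]
 [  18  379]]
```

View pics/w3b.png

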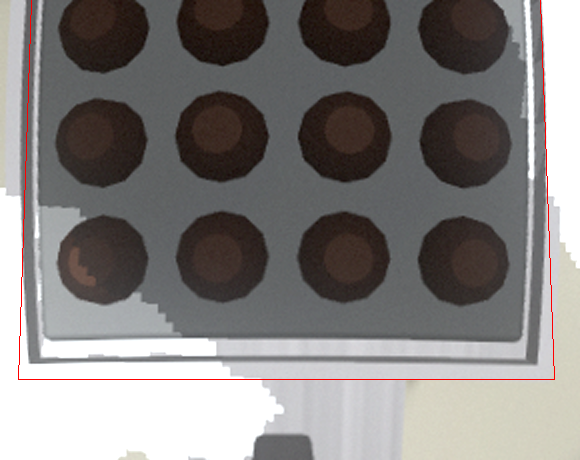

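The tray sits in the gripper as modelled, with the rim matching to about 1 mm. The nose is out of the wrist camera's view, so I'll check alignment with the fixed cameras.

```bash
cat > ov.py <<'E'
from h import *
import cv2,sys
s=read_state();print(s["clock"],s["eef_pos"],s["tool_rot"],s["force"])
pr=[534.9,224,1.694] # fixed-camera frame (bias ~ -1,-1)
y=s["tool_rot"][2]+np.pi;ps=s["eef_pos"];pt=[ps[0]-1+117*np.cos(y),ps[1]-1+117*np.sin(y),y]
out=[]
for n,(x0,y0,w,h) in(("top",(140,165,170,95)),("scene",(300,120,130,100))):
    im=get_image(n)[:,:,::-1];f=780/w if n=="top" else 4
    f=3.4
    b=np.array(cv2.resize(im[y0:y0+h,x0:x0+w],None,fx=f,fy=f,interpolation=cv2.INTER_CUBIC));b=cv2.convertScaleAbs(b,alpha=1.5)
    for p,L,cl in((pr,[(102,76,45),(-102,76,45),(-102,-76,45),(102,-76,45)],0),(pr,[(-132,-81.5,38),(-100,-68,38)],0),(pr,[(-132,81.5,38),(-100,68,38)],0),(pt,[(80,65,12),(80,-65,12),(-80,-65,12),(-80,65,12)],1)):
        cv2.polylines(b,[np.int32((proj(n,world(p,L))-[x0,y0]+.5)*f)],bool(cl),(0,0,255),1)
    out.append(b)
W_=max(b.shape[1] for b in out)
cv2.imwrite(sys.argv[1],np.vstack([cv2.copyMakeBorder(b,0,0,0,W_-b.shape[1],0) for b in out])[:600])
E
python3 ov.py pics/o1.png
```

```text
6.75 [ 578.94890486 -129.61242372   15.29031569] [-1.57060236 -0.00418855 -1.44701413] [-0.12026762 -6.48612033  5.550055  ]
```

View pics/o1.png

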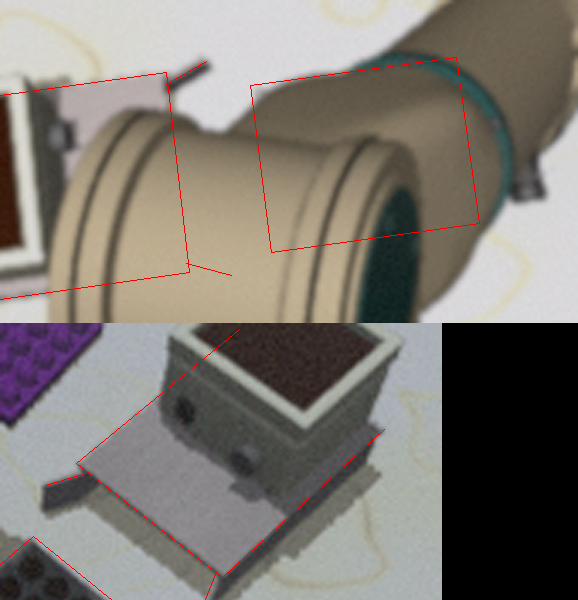

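The scene overlay matches the deck edge and the tray nose corner (32,537) within about 1 px, so I'm advancing towards the mouth.

>>> apply_moves --pt "-0.15 0 0.01 0 0 0" --pt "-0.15 0 0.01 0 0 0" --pt "-0.15 0 0 0 0 0" --pt "-0.15 0 0 0 0 0" --pt "-0.15 0 0 0 0 0" --pt "-0.1 0 0 0 0 0" --pt "-0.1 0 0 0 0 0" --pt "-0.1 0 0 0 0 0" --pt "-0.1 0 0 0 0 0" --pt "-0.1 0 0 0 0 0"

```text
clock: 8.1
eef_pos: [573.8, -80.8, 15.3]
tool_rot: [-1.57, -0.005, -1.448]
force: [1.5, -7.1, 4.5]
width: 13.3
```

```bash
cat > st.py <<'E'
from h import *
s=read_state();pr=[535.9,225.2,1.694];d=s["eef_pos"][:2]-pr[:2];c,n=np.cos(1.694),np.sin(1.694);F=s["force"];np.set_printoptions(precision=3,suppress=True)
print(s["clock"],"tcp riser",(c*d[0]+n*d[1]).round(2),(-n*d[0]+c*d[1]).round(2),"z",s["eef_pos"][2],"nose depth",(c*d[0]+n*d[1]+297).round(2),"dyaw",s["tool_rot"][2]+np.pi-1.694,"F along/lat/z",c*F[0]+n*F[1],-n*F[0]+c*F[1],F[2],"M",s["torque"],s["tool_rot"])
E
python3 st.py
```

```text
8.1 tcp riser -308.35 -0.01 z 15.26865077050504 nose depth -11.35 dyaw -0.000686097550432363 F along/lat/z -7.213169811767609 -0.6535753787854135 4.53428991715533 M [-1.122 -0.079 -0.033] [-1.57  -0.005 -1.448]
```

>>> apply_moves --pt "-0.08 0 0 0 0 0" --pt "-0.08 0 0 0 0 0" --pt "-0.08 0 0 0 0 0" --pt "-0.08 0 0 0 0 0" --pt "-0.08 0 0 0 0 0" --pt "-0.08 0 0 0 0 0"

```text
clock: 8.85
eef_pos: [571.5, -61.9, 15.3]
tool_rot: [-1.57, -0.005, -1.448]
force: [1.1, -7.4, 4.9]
width: 13.3
```

```bash
python3 st.py
```

```text
8.85 tcp riser -289.26 -0.04 z 15.289495030631588 nose depth 7.74 dyaw -0.0008321477727823989 F along/lat/z -7.502420125295394 -0.1918802720456998 4.875169235198135 M [-1.227 -0.037 -0.006] [-1.57  -0.005 -1.448]
```

>>> apply_moves --pt "-0.1 0 0 0 0 0" --pt "-0.1 0 0 0 0 0" --pt "-0.1 0 0 0 0 0" --pt "-0.1 0 0 0 0 0" --pt "-0.1 0 0 0 0 0" --pt "-0.1 0 0 0 0 0" --pt "-0.1 0 0 0 0 0" --pt "-0.1 0 0 0 0 0" --pt "-0.1 0 0 0 0 0"

```text
clock: 9.98
eef_pos: [567.1, -26.2, 15.3]
tool_rot: [-1.57, -0.005, -1.449]
force: [1.1, -8.0, 5.2]
width: 13.4
```

```bash
python3 st.py
```

```text
9.975 tcp riser -253.31 -0.09 z 15.272142462286029 nose depth 43.69 dyaw -0.000987068258313517 F along/lat/z -8.113395804200835 -0.07390891375680275 5.150305459472889 M [-1.308 -0.1    0.003] [-1.57  -0.005 -1.449]
```

>>> apply_moves --pt "-0.1 0 0 0 0 0" --pt "-0.1 0 0 0 0 0" --pt "-0.1 0 0 0 0 0" --pt "-0.1 0 0 0 0 0" --pt "-0.1 0 0 0 0 0" --pt "-0.1 0 0 0 0 0" --pt "-0.1 0 0 0 0 0" --pt "-0.1 0 0 0 0 0" --pt "-0.1 0 0 0 0 0" --pt "-0.05 0 0 0 0 0"

```text
clock: 11.22
eef_pos: [562.5, 11.6, 15.3]
tool_rot: [-1.57, -0.005, -1.448]
force: [1.0, -9.3, 5.4]
width: 13.1
```

```bash
python3 st.py
```

```text
11.225 tcp riser -215.23 -0.15 z 15.276387187210274 nose depth 81.77 dyaw -0.0008055833060283124 F along/lat/z -9.321858612118337 0.11856890493531091 5.395327641783408 M [-1.274 -0.025 -0.012] [-1.57  -0.005 -1.448]
```

>>> apply_moves --pt "-0.04 0 0 0 0 0" --pt "-0.04 0 0 0 0 0" --pt "-0.03 0 0 0 0 0"

```text
clock: 11.6
eef_pos: [562.0, 15.7, 15.3]
tool_rot: [-1.57, -0.005, -1.449]
force: [1.5, -8.6, 6.2]
width: 13.4
```

>>> apply_moves --pt "-0.04 0 0 0 0 0" --pt "-0.04 0 0 0 0 0" --pt "-0.03 0 0 0 0 0"

```text
clock: 11.98
eef_pos: [561.4, 20.0, 15.3]
tool_rot: [-1.57, -0.005, -1.449]
force: [0.6, -9.0, 6.0]
width: 13.5
```

>>> apply_moves --pt "-0.04 0 0 0 0 0" --pt "-0.04 0 0 0 0 0" --pt "-0.03 0 0 0 0 0"

```text
clock: 12.35
eef_pos: [560.9, 24.4, 15.3]
tool_rot: [-1.57, -0.005, -1.449]
force: [1.3, -9.1, 5.2]
width: 13.3
```

>>> apply_moves --pt "-0.04 0 0 0 0 0" --pt "-0.04 0 0 0 0 0" --pt "-0.03 0 0 0 0 0"

```text
clock: 12.72
eef_pos: [560.4, 28.8, 15.3]
tool_rot: [-1.57, -0.005, -1.449]
force: [2.5, -9.2, 5.4]
width: 13.2
```

>>> apply_moves --pt "-0.04 0 0 0 0 0" --pt "-0.04 0 0 0 0 0" --pt "-0.03 0 0 0 0 0"

```text
clock: 13.1
eef_pos: [559.9, 33.1, 15.3]
tool_rot: [-1.57, -0.005, -1.449]
force: [2.2, -8.9, 5.8]
width: 13.1
```

>>> apply_moves --pt "-0.04 0 0 0 0 0" --pt "-0.04 0 0 0 0 0" --pt "-0.03 0 0 0 0 0"

```text
clock: 13.48
eef_pos: [559.3, 37.5, 15.3]
tool_rot: [-1.57, -0.005, -1.449]
force: [1.1, -8.3, 5.7]
width: 13.2
```

>>> apply_moves --pt "-0.04 0 0 0 0 0" --pt "-0.04 0 0 0 0 0" --pt "-0.03 0 0 0 0 0"

```text
clock: 13.85
eef_pos: [558.8, 41.8, 15.3]
tool_rot: [-1.57, -0.005, -1.449]
force: [1.0, -8.5, 6.0]
width: 13.2
```

>>> apply_moves --pt "-0.04 0 0 0 0 0" --pt "-0.04 0 0 0 0 0" --pt "-0.03 0 0 0 0 0"

```text
clock: 14.22
eef_pos: [558.2, 46.2, 15.3]
tool_rot: [-1.57, -0.005, -1.449]
force: [0.6, -9.3, 6.8]
width: 13.2
```

>>> apply_moves --pt "-0.04 0 0 0 0 0" --pt "-0.04 0 0 0 0 0" --pt "-0.03 0 0 0 0 0"

```text
clock: 14.6
eef_pos: [557.7, 50.5, 15.3]
tool_rot: [-1.57, -0.005, -1.449]
force: [2.0, -9.7, 6.1]
width: 13.3
```

>>> apply_moves --pt "-0.04 0 0 0 0 0" --pt "-0.04 0 0 0 0 0" --pt "-0.02 0 0 0 0 0"

```text
clock: 14.98
eef_pos: [557.3, 54.2, 15.3]
tool_rot: [-1.57, -0.006, -1.449]
force: [1.1, -9.6, 6.3]
width: 13.0
```

>>> apply_moves --pt "-0.03 0 0 0 0 0" --pt "-0.03 0 0 0 0 0" --pt "-0.02 0 0 0 0 0"

```text
clock: 15.35
eef_pos: [556.9, 57.1, 15.3]
tool_rot: [-1.57, -0.006, -1.449]
force: [0.6, -10.3, 5.9]
width: 13.5
```

>>> apply_moves --pt "-0.02 0 0 0 0 0" --pt "-0.02 0 0 0 0 0" --pt "-0.02 0 0 0 0 0"

```text
clock: 15.72
eef_pos: [556.6, 59.2, 15.3]
tool_rot: [-1.57, -0.006, -1.449]
force: [1.4, -11.0, 6.0]
width: 13.3
```

>>> apply_moves --pt "-0.02 0 0 0 0 0" --pt "-0.02 0 0 0 0 0" --pt "-0.01 0 0 0 0 0"

```text
clock: 16.1
eef_pos: [556.5, 59.9, 15.3]
tool_rot: [-1.57, -0.008, -1.45]
force: [2.2, -14.0, 4.9]
width: 13.3
```

>>> apply_moves --pt "-0.02 0 0 0 0 0" --pt "-0.01 0 0 0 0 0" --pt "0 0 0 0 0 0"

```text
clock: 16.48
eef_pos: [556.5, 60.4, 15.3]
tool_rot: [-1.57, -0.009, -1.45]
force: [2.3, -14.1, 5.5]
width: 13.4
```

```bash
python3 st.py
```

```text
16.475 tcp riser -166.12 -0.22 z 15.26426918432942 nose depth 130.88 dyaw -0.0028503160343427147 F along/lat/z -14.2583814804403 -0.5796778014169746 5.45518643262682 M [-2.189 -0.162  0.149] [-1.57  -0.009 -1.45 ]
```

>>> apply_moves --pt "-0.02 0 0 0 0 0" --pt "-0.02 0 0 0 0 0" --pt "0 0 0 0 0 0" --pt "0 0 0 0 0 0"

```text
clock: 16.98
eef_pos: [556.6, 61.2, 15.2]
tool_rot: [-1.569, -0.01, -1.451]
force: [3.0, -15.4, 4.9]
width: 13.2
```

```bash
python3 st.py
```

```text
16.975 tcp riser -165.32 -0.4 z 15.24296837862283 nose depth 131.68 dyaw -0.00357757008720605 F along/lat/z -15.650257302309386 -1.036127279257307 4.866002702716983 M [-2.606 -0.279  0.115] [-1.569 -0.01  -1.451]
```

>>> apply_moves --pt "0.03 0 0 0 0 0" --pt "0.03 0 0 0 0 0" --pt "0.02 0 0 0 0 0" --pt "0 0 0 0 0 0"

```text
clock: 17.48
eef_pos: [556.6, 61.2, 15.3]
tool_rot: [-1.57, -0.006, -1.449]
force: [0.9, -8.4, 4.6]
width: 13.2
```

```bash
python3 st.py
```

```text
17.475 tcp riser -165.31 -0.42 z 15.266418469705757 nose depth 131.69 dyaw -0.0018300010681879808 F along/lat/z -8.455288011567868 0.11279011771914071 4.643068759165621 M [-1.655 -0.208 -0.116] [-1.57  -0.006 -1.449]
```

>>> apply_moves --pt "0.03 0 0 0 0 0" --pt "0.03 0 0 0 0 0" --pt "0.01 0 0 0 0 0" --pt "0 0 0 0 0 0"

```text
clock: 17.98
eef_pos: [556.6, 61.3, 15.3]
tool_rot: [-1.57, -0.003, -1.448]
force: [0.8, -3.6, 6.0]
width: 12.9
```

```bash
python3 st.py
```

```text
17.975 tcp riser -165.24 -0.4 z 15.272022784023426 nose depth 131.76 dyaw -0.00013993411946278123 F along/lat/z -3.6352663967700476 -0.34897182588826203 6.0112283831010815 M [-0.842 -0.21  -0.172] [-1.57  -0.003 -1.448]
```

>>> apply_moves --pt "0 0 0 0 0 0" --pt "0 0 0 0 0 0" --pt "0 0 0 0 0 0" --pt "0 0 0 0 0 0" --pt "0 0 0 0 0 0" --jaw 0.4

```text
clock: 18.6
eef_pos: [556.1, 63.5, 14.8]
tool_rot: [-1.571, 0.0, -1.447]
force: [-0.5, -0.0, 0.5]
width: 59.6
```

```bash
python3 st.py
python3 - <<'E'
from h import *
import cv2
c=calibration("wrist");np.save("w4.npy",c,allow_pickle=True)
im=get_image("wrist")[:,:,::-1];cv2.imwrite("pics/w4.png",im)
cv2.imwrite("pics/w4b.png",cv2.convertScaleAbs(cv2.resize(im,None,fx=1.42,fy=1.42),alpha=1.4))
E
```

```text
18.6 tcp riser -162.96 -0.19 z 14.82582407268946 nose depth 134.04 dyaw 0.0006797668310614124 F along/lat/z 0.023123273363802342 0.4546205481790898 0.4641964230409353 M [-0.014 -0.009 -0.018] [-1.571  0.    -1.447]
```

View pics/w4b.png

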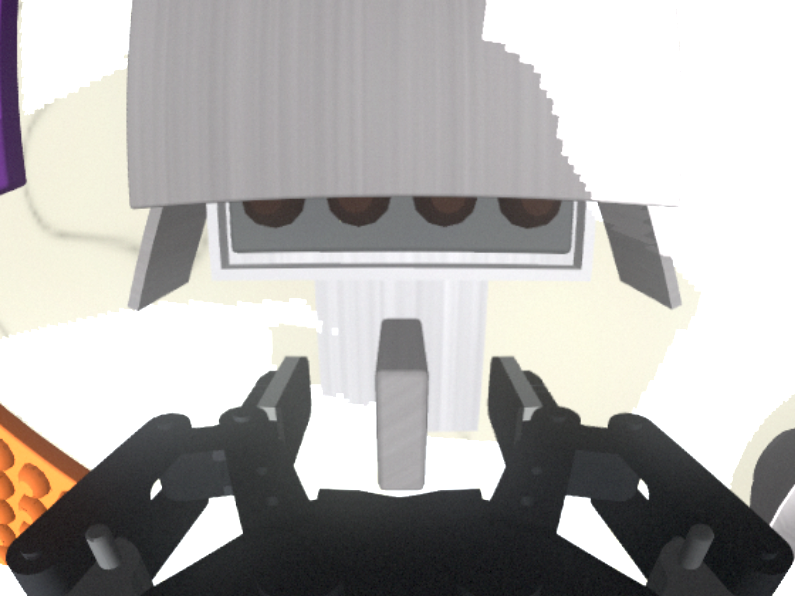

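Released: the plate stands free between the open pads, (402,375)-(402,489), and the tray is straight in the bay. I'll check how far in it sits, then retreat.

Run:
```python
import h;from h import *
W4=np.load("w4.npy",allow_pickle=True).item();h.W=W4
h.proj=lambda n,P:fish(W4,P)
w=lambda a:np.array(a)/1.42-.5
uv=w([(376,374),(427,374),(425,489),(378,489)])
p,r=h.fit([("w",[(-95,7,50),(-95,-7,50),(-135,-7,50),(-135,7,50)],uv)],[545,177,1.694])
print(p,r.round(1).T); d=p[:2]-[535.9,225.2];print("nose depth",np.cos(1.694)*d[0]+np.sin(1.694)*d[1]+180, "lat",-np.sin(1.694)*d[0]+np.cos(1.694)*d[1])
```

```text
[541.59571954 175.18480022   1.6958958 ] [[-1.4  1.4  0.2 -0.2]
 [-0.9 -0.9  3.6  3.6]]
nose depth 129.6639546651242 lat 0.4939329182102057
```

>>> apply_moves --pt "0 -0.3 0 0 0 0" --pt "0 -0.5 0 0 0 0" --pt "0 -0.8 0 0 0 0" --pt "0 -1 0 0 0 0" --pt "0 -1 0 0 0 0" --pt "0 0 0 0 0 0" --pt "0 0 0 0 0 0" --jaw 0.4

```text
clock: 19.52
eef_pos: [555.8, 63.6, 159.0]
tool_rot: [-1.571, 0.0, -1.447]
force: [-0.6, 0.3, -0.1]
width: 59.6
```

Run:
```python
from h import *
import cv2
s=read_state();print(s["clock"],s["eef_pos"],s["force"])
c=calibration("wrist");np.save("w5.npy",c,allow_pickle=True)
im=get_image("wrist")[:,:,::-1];cv2.imwrite("pics/w5.png",im)
b=np.array(cv2.resize(im,None,fx=1.42,fy=1.42));
for D in(130,):
  x=D-180;cw,sn=np.cos(1.694),np.sin(1.694)
  q=fish(c,world([535.9+cw*x,225.2+sn*x,1.694],[(-95,7,50),(-95,-7,50),(-135,-7,50),(-135,7,50)]));print((q*1.42).round())
  cv2.polylines(b,[np.int32((q+.5)*1.42)],True,(0,0,255),1)
cv2.imwrite("pics/w5b.png",b)
```

```text
19.525 [555.76729453  63.63876105 158.99821246] [-0.56278676  0.27455332 -0.11395058]
[[389. 262.]
 [414. 262.]
 [413. 330.]
 [389. 330.]]
```

View pics/w5b.png

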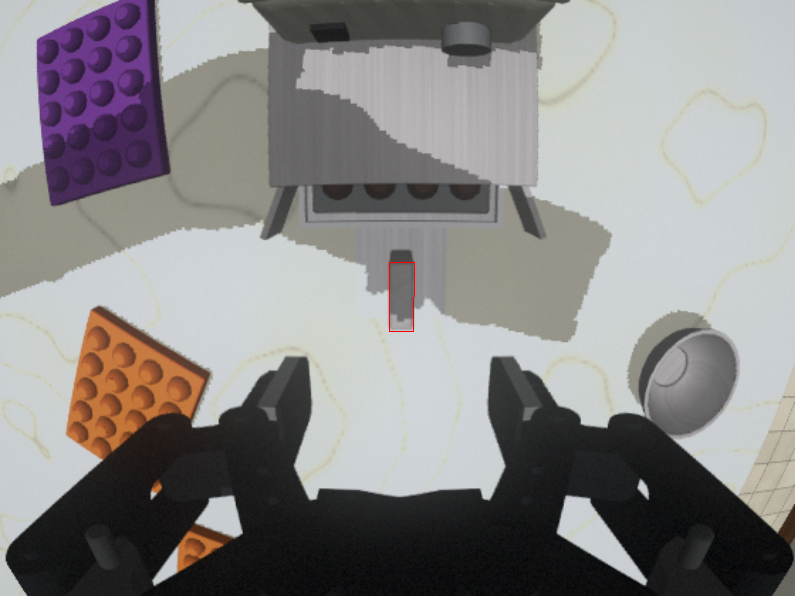

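```bash
python3 -c "
from cell import *
print(finish_job())"
```

```text
the job is handed in; nothing more can be done
None
```

The tray and its mould are in the bay against the end stop, released, and the job is handed in at about 20 s on the robot's clock. `finish_job` gives no verdict, so the checks below are my own.

- **Insertion:** I gripped the plate, lined the tray up with the riser and slid it in flat. Side forces stayed at about 1 N or less.
- **Finding the stop:** Sliding drag was 8 to 9 N. At about 130 mm depth the force rose as expected, first from the feeler pin and then from the buffer. I pushed about 2 mm into the buffer. The wrist read at most about 15.7 N along the slide, of which I put roughly 6 N on the stop.
- **Release:** I eased the push back to about 3.6 N, and the tray did not move while I did so. Then I opened the jaws and lifted straight up.
- **Last checks:** The wrist force read about 0. The picture showed the tray straight in the bay with its mould under the deck, and the plate matched the outline predicted for 130 mm depth.

**Where the checks disagree:** after release, the picture puts the nose at about 129.7 mm, while the gripper's own position before release gave 131.7 mm. The camera is only good to about 2 mm, so the picture cannot rule out a small springback. From the friction I estimated, the tray should still be pressing on the buffer, but I did not push on it again after release to confirm.

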